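Pop the sample hatch

ROBOT

A 7-joint arm with a two-finger parallel gripper is mounted at the origin on the work surface. World frame = base frame: x ahead of the robot, y to its left, z up, the work surface at z = 0. Lengths are in m, angles in rad, forces in N, time in s.
With the tool pointing down it reaches from about 0.425 to 0.925 m from the base axis. Payload 6.8 kg.
Tool frame: the origin (TCP) lies at the very end of the fingers, on their centre line; the grasp point (between the pads) lies 19 mm behind it; z points along the fingers, y is the direction in which the jaws open and shut (so a half turn about z gives the same grasp; the last joint's range is limited). The gripper opens to 85 mm and grips with 20 to 120 N. Pads are 22 mm wide; open, the fingers measure 114 mm over their backs; the gripper's body (76 mm by 85 mm) begins 54 mm behind the grasp point. The pads swing forward as they close: fully open they stand 13 mm farther back than shut.
Start: joints at [-1.235, 0.477, 0.022, 1.555, -0.011, 1.109, -0.083], TCP at [0.29, 0.61, 0.231] pointing down, gripper open.
Joint ranges: [-2.96, 2.96], [-0.34, 2.1], [-1.41, 1.46], [0.24, 2.44], [-1.37, 4.51], [0.17, 1.92], [-2.96, 2.96]. Speed limits (rad/s): [2.39, 2.39, 3.14, 3.14, 3.14, 3.14, 3.14].

INTERFACE

Orientations are given as a unit quaternion [w, x, y, z].
In Python, from station import bot gives the robot as it stands.
- The arm moves only by the tool step_arm, never from a script. Its argument "rows" is one flat list of numbers, 5 for each row, row after row: the shift along the world's x, y, z in mm, then the turn about the world's z in rad, then the opening, from 0 (shut) to 1 (fully open). In form: [x, y, z, spin, jaw, x, y, z, spin, jaw, ...]. A call has 1 to 12 rows; each row shifts and turns the commanded pose from where the row before left it; what a row does not reach is not made up. A row lasts 1/10 s, in which the tool goes at most 50 mm and 8.59 degrees, less where a joint would pass 70% of its speed; a pose out of reach is approached as far as the arm can. A call is refused whole if a number of a shift passes 50 or a number of a turn 0.15, either way. A call with a gripper value outside its range is refused whole. The fingers move at their own pace and stop on an object; "squeeze" is the grip in N (left out, the last holds). Time passes only in rows, so rows that do not move let the fingers close. It gives the time, the measured TCP pose, the force and the opening at its end, in the units of the state.
- bot.get_obs(): the state, without advancing time (a new reading comes with each control period).
- bot.read_camera(name): name is "scene" or "top" or "wrist"; returns (picture, depth): 480x640x3 uint8, red, green, blue; 480x640 float32, m along the optical axis (not along the pixel's ray), 0 where there is no reading.
- bot.camera_info(name): a dict with "camera_matrix" (3x3 intrinsics, pixels), "rvec" (rotation vector, rad) and "tvec" (3), from world to camera coordinates, as OpenCV has them. Camera axes: x right, y down, z forward; pixel columns grow to the right and rows downward; lengths in m; the calibration is good to about 2 mm. The wrist camera is an equidistant fisheye: a pixel r from the principal point sees the ray r / f radians off the axis. A picture is of the moment at which its call begins: read the wrist's pose just before it. camera_info takes no time and is no camera call; for the wrist camera it gives the pose at the moment of the call.
- bot.hand_in(): hands the job in, once; it reports no verdict.
Trained networks look in the newest picture that a camera, given by its name, has taken for a name from the list of things; names that differ only in an ending like _2 or _b are one class to them, and where a whole thing is asked for, a point or a joint stands for the part that bears it (a point fixed in the world has none). Each returns a list of dicts, best first, with "score" (0 to 1); they miss things now and then, are a little off and sometimes report something else, mostly with a low value. They report only what shows in the picture. A call takes as long as a camera call.
- bot.recognise(camera, label): "at" ([x, y, z] in m, in world coordinates, good to about 4 mm: the middle of the surface that is visible of it).
- bot.regions_of(camera, label): "pixels" (480x640 bool, what is visible of it).
The state is a dict: "t": time; "q": joint angles; "joint_vel": joint speeds; "joint_torque": joint torques, N m; "eef_pos": TCP position; "tool_rot": TCP orientation; "contact_force": force on the tool from outside, world axes, zero at the start; "torque": the same for the moment, N m; "gripper_width": opening from 0.0 (shut) to 1.0 (fully open).
Only numpy, scipy, OpenCV 4.12 (cv2) and the standard library are available. Lean on these libraries where they do the work, as an engineer would, in place of code of your own. Each camera call takes 0.05 s, during which the arm holds its last target.

TASK

Two steel boxes with push-push hatches stand on the lab bench: open the sample box, the one with the wide hatch, by pressing the black spot on its hatch once with the fingertips, all the way in but not hard, and letting go so that it pops up by itself. Take the hand away, watch for a second or two that the hatch stays up, and do not push it down again. Leave the narrow hatch shut and the vials, flask and other loose things where they stand; nothing is to be gripped or lifted.

Things in the scene. Friction and masses are not known exactly. Their poses are not given: they have to be found in the camera images.
- sample_box: stainless box fixed on a black plinth 0 to 30 mm high, 210 (its x) by 160 (its y) by 100 mm tall; origin at the centre of its underside (on the plinth), x from its front (robot side) to its back. It has the wide hatch, 130 mm long by 110 mm across, flush in its top from x = -83 to +47 mm. The hatch is hinged along its rear edge (x = +47, z = 100 mm); its free edge is in front. Behind it is a fixed rear deck.
- sample_hatch (a joint): wide hatch, rad: 0 latched and flush, negative pushed in (stop at -0.066), positive open. Push-push latch: pushed in past -0.055 (5.6 mm at the spot, 3 to 4 N; at the stop, 6.7 mm, the force climbs) and let go, it springs up to about 0.85 and stays, its free edge then 100 mm above the box. A shorter push leaves it latched. Pushing the open hatch down to the bottom latches it again
- sample_latch (a joint): sideways position of the hidden latch slide under the wide hatch's free edge, m: 0 = latched, about -0.003 while releasing, near 0 once open; above +0.0025 only when an open hatch is pushed down to be latched again
- sample_press (a point): centre of the press spot of the wide hatch: a flat black rubber disc 26 mm across on the hatch's top face, midway across it, 28 mm from its free edge and 102 mm from the hinge; it moves with the hatch. Its x points to the hinge, z out of the hatch (up when shut). 100 to 130 mm above the table when shut
- fuse_box: a second stainless box fixed on a black plinth 0 to 30 mm high, 210 (its x) by 160 (its y) by 100 mm tall; origin at the centre of its underside (on the plinth), x from its front (robot side) to its back. It has the narrow hatch (56 mm across) in its top, otherwise alike; not to be opened. Either box may stand on the left
- fuse_hatch (a joint): angle of the narrow hatch, rad, with the same kind of latch and the same meaning; to stay shut at 0
- vial_a: small capped glass vial, 26 mm across, 48 mm tall, standing on the rear deck of the sample box; origin at the centre of its foot
- vial_b: the same kind of vial, standing on the rear deck of the fuse box; origin at the centre of its foot
- flask: capped amber glass jar, 54 mm across, 95 mm tall, standing between the two boxes; origin at the centre of its foot
- clamp_ring: steel ring, 64 mm across, 14 mm high, lying on the table between the boxes; origin at the centre of its underside
- beaker: white plastic beaker, 64 mm across, 75 mm tall; origin at the centre of its foot
- wrench: steel wrench 160 mm long, lying on the table beside the boxes; origin at its middle, x along it
- star_wheel: black plastic clamping knob, 48 mm across, 34 mm tall; origin at the centre of its foot
- dish: shallow steel dish, 90 mm across, 25 mm high; origin at the centre of its foot

How it is judged:
By the outcome, as a careful person would: the job done as asked, in the order asked, and still so for the second after the job is handed in, with the robot touching nothing.
It also fails if it takes over 38 s, if anything falls off the work surface, if the arm or the gripper's body presses on something with over 40 N, if the wrist force passes 120 N, or if a joint passes its speed limit or range.

## Working session

There is one attempt and no reset: what is moved stays moved. The work goes in short steps, Python scripts to look and compute and a tool call to move; the robot and the scene stay as the last step left them, time stands still between calls to the robot, and variables do not carry over. Pictures are saved under pics/ and viewed, and the job is handed in when it is done.

Besides the shell and the picture viewer there is one more tool, called after "Request:" by a JSON object that holds its "method" and its "body". step_arm: Moves the arm, as the interface text tells. Its arguments: {"type":"object","properties":{"rows":{"type":"array"},"squeeze":{"type":"number"}},"required":["rows"]}

```bash
mkdir -p pics; ls; python3 - <<'E'
from station import bot
import cv2,numpy as np
o=bot.get_obs();print(o)
for c in ("scene","top"):
    p,d=bot.read_camera(c);cv2.imwrite(f"pics/{c}0.png",p[:,:,::-1])
    for l in ("sample_press","sample_box","fuse_box","sample_hatch","fuse_hatch","flask"):
        r=bot.recognise(c,l);print(c,l,[(np.round(x["at"],4).tolist(),round(x["score"],2)) for x in r[:3]])
E
```

```text
pics
{'t': 0.0, 'q': array([-1.23510543,  0.47783521,  0.02235446,  1.5564426 , -0.01151569,
        1.1093259 , -0.08311794]), 'joint_vel': array([-0.00097658,  0.00052658,  0.00087173, -0.00066713,  0.00112885,
       -0.00022097,  0.0002304 ]), 'joint_torque': array([-2.20431052e-04, -5.96464348e+01,  1.60801761e+00, -2.81190097e+01,
        1.25551698e-02,  9.44919360e-03,  3.43321540e-05]), 'eef_pos': array([0.2895833 , 0.60906387, 0.23030621]), 'tool_rot': array([-1.41226642e-04,  2.20086860e-01,  9.75479824e-01, -9.30727538e-04]), 'contact_force': array([-0.60017885, -1.12790378, -0.55044611]), 'torque': array([-0.02196876, -0.02523164,  0.00805643]), 'gripper_width': 0.9981952885657738}
scene sample_press [([0.6083, 0.2103, 0.1011], 0.59)]
scene sample_box [([0.6791, 0.2006, 0.1046], 0.94)]
scene fuse_box [([0.5938, -0.1816, 0.1195], 0.76), ([0.4041, -0.4487, 0.004], 0.58)]
scene sample_hatch [([0.6092, 0.208, 0.1026], 0.73)]
scene fuse_hatch [([0.5356, -0.1978, 0.1225], 0.84)]
scene flask [([0.5333, -0.1972, 0.1233], 0.65)]
top sample_press [([0.6041, 0.2031, 0.1017], 0.71)]
top sample_box [([0.6036, 0.4812, 0.045], 0.64), ([0.606, 0.1957, 0.1022], 0.58)]
top fuse_box [([0.536, -0.2026, 0.1275], 0.8)]
top sample_hatch [([0.6002, 0.2054, 0.0997], 0.78)]
top fuse_hatch [([0.5287, -0.1973, 0.1227], 0.61), ([0.5474, -0.4216, 0.0343], 0.61)]
top flask [([0.6327, -0.0025, 0.0963], 0.78)]
```

View pics/scene0.png

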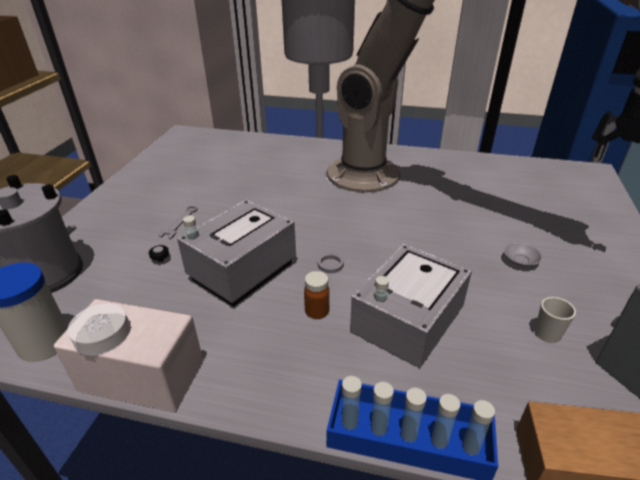

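View pics/top0.png

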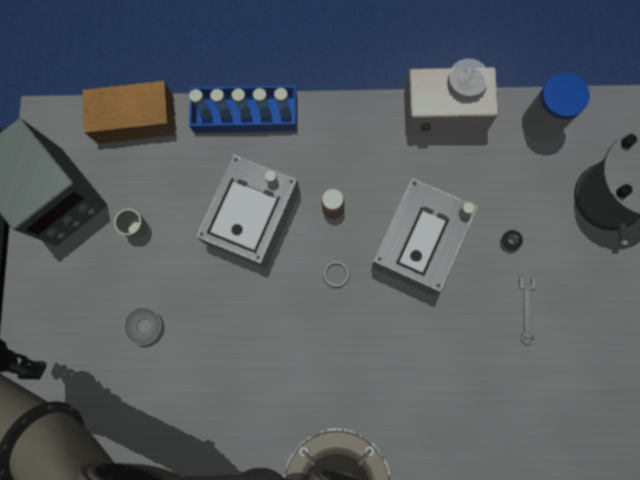

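The wide hatch is on the left box (+y): its black spot is at about (237,229) in the top picture and (426,268) in the scene picture. The narrow hatch is on the right box, with its spot at (416,256) in the top picture. I'll measure the spot and the box yaw next.

```bash
cat > h.py <<'E'
import cv2,numpy as np
from station import bot
def unproj(c,d,uv):
    i=bot.camera_info(c);K=np.array(i["camera_matrix"]);R=cv2.Rodrigues(np.array(i["rvec"]))[0];t=np.array(i["tvec"]).ravel()
    u,v=uv;z=d
    p=np.array([(u-K[0,2])/K[0,0]*z,(v-K[1,2])/K[1,1]*z,z]);return R.T@(p-t)
E
python3 - <<'E'
from h import *
for c,(u,v) in (("top",(237,229)),("scene",(426,268))):
    p,d=bot.read_camera(c);g=p.astype(int).max(2)
    w=8;s=g[v-w:v+w+1,u-w:u+w+1];m=(s<60).astype(np.uint8)
    n,l,st,ce=cv2.connectedComponentsWithStats(m)
    for k in range(1,n):
        if st[k,4]>8:
            uv=ce[k]+[u-w,v-w];ys,xs=np.where(l==k)
            z=np.median(d[ys+v-w,xs+u-w]);print(c,st[k],uv,unproj(c,z,uv).round(4))
    r=bot.regions_of(c,"sample_hatch")
    if r:
        m=r[0]["pixels"];ys,xs=np.where(m&(d>0));P=np.array([unproj(c,d[y,x],(x,y)) for y,x in zip(ys,xs)])
        P=P[abs(P[:,2]-np.median(P[:,2]))<.02]
        rr=cv2.minAreaRect((P[:,:2]*1000).astype(np.float32));print(rr,np.median(P[:,2]),m.sum())
        A=np.c_[P[:,:2]-P[:,:2].mean(0),np.ones(len(P))];print(np.linalg.lstsq(A,P[:,2],rcond=None)[0])
E
```

```text
top [ 4  4  8  9 57] [236.50877193 229.21052632] [0.5685 0.2171 0.104 ]
((602.0908203125, 202.25523376464844), (110.17658233642578, 129.65028381347656), 67.45936584472656) 0.10292062744235836 2590
[-0.00072826 -0.0012514   0.10287546]
scene [ 3  6 10  6 47] [425.44680851 268.14893617] [0.5681 0.2202 0.1027]
((603.8743896484375, 206.644287109375), (111.23346710205078, 129.79151916503906), 66.66432189941406) 0.10217608449549352 2154
[-0.00159767  0.00191519  0.10215693]
```

Request:
{"method": "step_arm", "body": {"rows": [20, -28, 0, 0, 0, 23, -33, 0, 0, 0, 23, -33, 0, 0, 0, 23, -33, 0, 0, 0, 23, -33, 0, 0, 0, 23, -33, 0, 0, 0, 23, -33, 0, 0, 0, 23, -33, 0, 0, 0, 23, -33, 0, 0, 0, 23, -33, 0, 0, 0, 23, -33, 0, 0, 0, 22, -32, 0, 0, 0], "squeeze": 20}}

```text
t: 2.1
eef_pos: [0.5628, 0.2181, 0.2316]
tool_rot: [0.0, 0.22, 0.975, 0.0]
contact_force: [1.3, 0.3, 0.5]
gripper_width: 0.002
```

Request:
{"method": "step_arm", "body": {"rows": [0, 0, 0, 0, 0, 0, 0, 0, 0, 0, 0, 0, 0, 0, 0]}}

```text
t: 2.4
eef_pos: [0.5612, 0.2209, 0.2312]
tool_rot: [-0.0, 0.219, 0.976, 0.0]
contact_force: [0.3, 0.3, -0.4]
gripper_width: -0.002
```

Request:
{"method": "step_arm", "body": {"rows": [4, -1, -25, 0, 0, 3, -1, -30, 0, 0, 0, 0, -30, 0, 0, 0, 0, -15, 0, 0, 0, 0, -8, 0, 0, 0, 0, 0, 0, 0, 0, 0, 0, 0, 0, 0, 0, 0, 0, 0]}}

```text
t: 3.2
eef_pos: [0.5697, 0.2181, 0.1247]
tool_rot: [0.001, 0.22, 0.975, 0.001]
contact_force: [0.4, -0.3, 0.5]
gripper_width: -0.001
```

```bash
python3 - <<'E'
from h import *
o=bot.get_obs();print(o["eef_pos"],o["contact_force"])
p,d=bot.read_camera("scene");cv2.imwrite("pics/s1.png",cv2.resize(p[200:380,310:510,::-1],None,fx=4,fy=3.3)[:600,:800])
p,d=bot.read_camera("wrist");cv2.imwrite("pics/w1.png",p[:,:,::-1])
E
```

```text
[0.56971349 0.2181043  0.12472744] [ 0.37169642 -0.2753594   0.54954105]
```

View pics/s1.png

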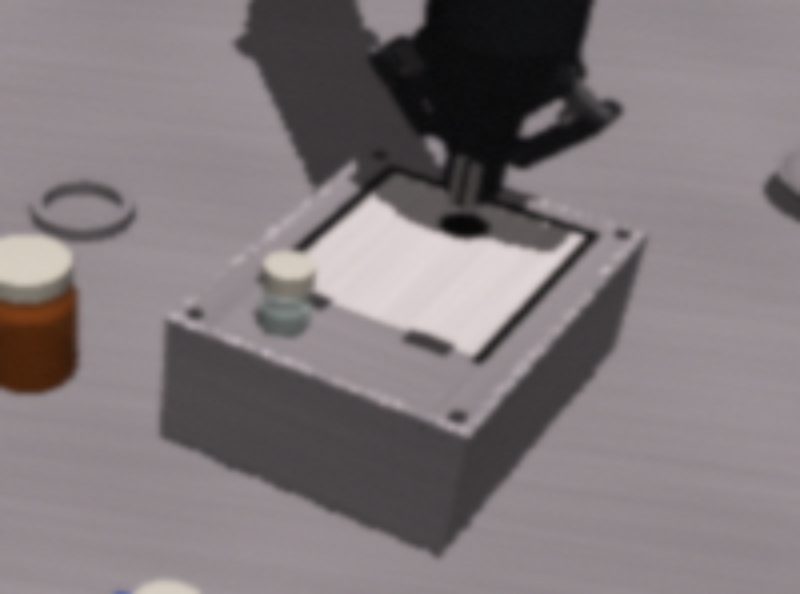

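View pics/w1.png

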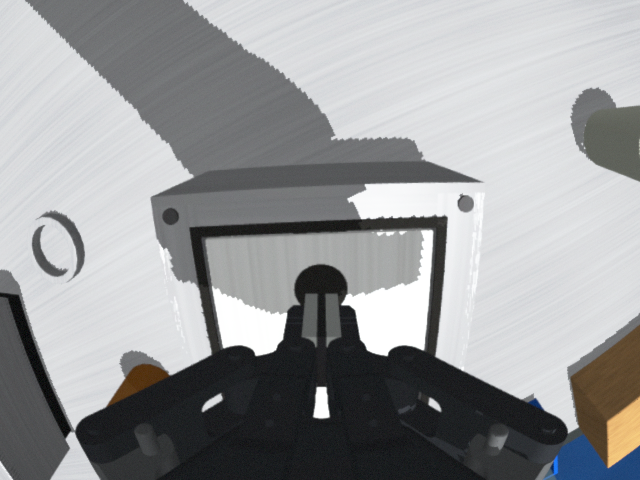

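The closed fingertips are just above the spot in both views: the spot is at (321,287) in the wrist picture, with the tips at about (321,295). I'll cross-check with the fisheye calibration.

```bash
python3 - <<'E'
from h import *
i=bot.camera_info("wrist");K=np.array(i["camera_matrix"]);R=cv2.Rodrigues(np.array(i["rvec"]))[0];t=np.array(i["tvec"]).ravel()
C=-R.T@t
for uv in ((321,287),):
    q=np.array([(uv[0]-K[0,2])/K[0,0],(uv[1]-K[1,2])/K[1,1]]);th=np.linalg.norm(q)
    r=np.r_[q/th*np.sin(th),np.cos(th)];r=R.T@r
    for z in (.102,.104): print(C+r*(z-C[2])/r[2])
print(bot.get_obs()["eef_pos"])
p,d=bot.read_camera("wrist");print(d[280,315:328])
E
```

```text
[0.56931285 0.21726634 0.102     ]
[0.568479   0.21766269 0.104     ]
[0.56947875 0.21791946 0.12444729]
[0.17636585 0.17740041 0.17659147 0.17636587 0.1764678  0.17567441
 0.17656839 0.17523435 0.17684875 0.17667177 0.17672703 0.17749839
 0.17700359]
```

Request:
{"method": "step_arm", "body": {"rows": [0, 0, -8, 0, 0, 0, 0, -6, 0, 0, 0, 0, -3, 0, 0, 0, 0, 0, 0, 0, 0, 0, 0, 0, 0]}}

```text
t: 3.85
eef_pos: [0.5688, 0.2176, 0.1061]
tool_rot: [-0.0, 0.22, 0.975, -0.0]
contact_force: [0.2, -1.3, -0.9]
gripper_width: -0.001
```

Request:
{"method": "step_arm", "body": {"rows": [0, 0, -2, 0, 0, 0, 0, 0, 0, 0, 0, 0, 0, 0, 0]}}

```text
t: 4.15
eef_pos: [0.5689, 0.2176, 0.1044]
tool_rot: [0.0, 0.22, 0.975, 0.0]
contact_force: [-0.7, -0.1, -1.2]
gripper_width: -0.001
```

Request:
{"method": "step_arm", "body": {"rows": [0, 0, -2, 0, 0, 0, 0, 0, 0, 0, 0, 0, 0, 0, 0]}}

```text
t: 4.45
eef_pos: [0.5691, 0.2177, 0.1026]
tool_rot: [0.0, 0.22, 0.975, 0.0]
contact_force: [-0.0, -0.2, 1.9]
gripper_width: -0.001
```

Request:
{"method": "step_arm", "body": {"rows": [0, 0, -2, 0, 0, 0, 0, 0, 0, 0, 0, 0, 0, 0, 0]}}

```text
t: 4.75
eef_pos: [0.5691, 0.2177, 0.1004]
tool_rot: [0.0, 0.22, 0.975, 0.0]
contact_force: [1.2, -0.3, 2.1]
gripper_width: -0.002
```

Request:
{"method": "step_arm", "body": {"rows": [0, 0, -2, 0, 0, 0, 0, 0, 0, 0, 0, 0, 0, 0, 0]}}

```text
t: 5.05
eef_pos: [0.5691, 0.2177, 0.0984]
tool_rot: [0.0, 0.22, 0.975, 0.0]
contact_force: [0.3, 0.1, 3.8]
gripper_width: -0.0
```

Request:
{"method": "step_arm", "body": {"rows": [0, 0, -1, 0, 0, 0, 0, 0, 0, 0, 0, 0, 0, 0, 0]}}

```text
t: 5.35
eef_pos: [0.569, 0.2176, 0.0973]
tool_rot: [0.0, 0.22, 0.975, 0.0]
contact_force: [1.2, -0.0, 3.1]
gripper_width: -0.004
```

Still at spring force, so I'll go down in 1 mm steps until the force rises at the stop.

Request:
{"method": "step_arm", "body": {"rows": [0, 0, -1, 0, 0, 0, 0, 0, 0, 0, 0, 0, 0, 0, 0]}}

```text
t: 5.65
eef_pos: [0.5691, 0.2177, 0.097]
tool_rot: [0.0, 0.22, 0.975, 0.0]
contact_force: [-0.2, -0.8, 7.5]
gripper_width: -0.003
```

The force has climbed to 7.5 N, so the hatch is at its stop. Now I'll let go, moving up and toward the robot, clear of the swing.

Request:
{"method": "step_arm", "body": {"rows": [0, 0, 30, 0, 0, -10, 4, 45, 0, 0, -20, 9, 45, 0, 0, -20, 9, 40, 0, 0, -20, 9, 30, 0, 0, -20, 9, 0, 0, 0, 0, 0, 0, 0, 0]}}

```text
t: 6.35
eef_pos: [0.4758, 0.2595, 0.2867]
tool_rot: [-0.001, 0.218, 0.976, 0.0]
contact_force: [-1.1, 0.3, -0.3]
gripper_width: 0.003
```

```bash
python3 - <<'E'
from h import *
o=bot.get_obs();print(o["t"],o["eef_pos"],o["contact_force"])
p,d=bot.read_camera("scene");cv2.imwrite("pics/s2.png",p[:,:,::-1])
E
```

```text
6.35 [0.47581512 0.25947844 0.28666737] [-1.12501358  0.32546594 -0.29219962]
```

View pics/s2.png

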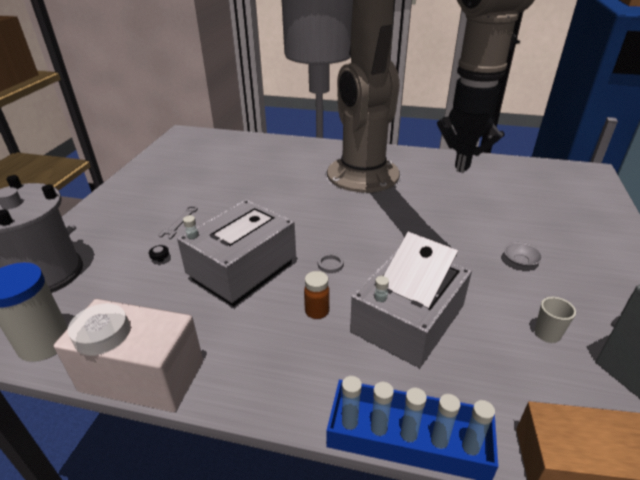

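The wide hatch is up, with its spot now at (426,252). The narrow hatch is still shut and the vial is still at (382,288). I'll take the hand farther back and watch for two seconds.

Request:
{"method": "step_arm", "body": {"rows": [-10, 30, 10, 0, 0, -10, 30, 10, 0, 0, -10, 30, 0, 0, 0, 0, 30, 0, 0, 0, 0, 0, 0, 0, 0, 0, 0, 0, 0, 0, 0, 0, 0, 0, 0, 0, 0, 0, 0, 0, 0, 0, 0, 0, 0, 0, 0, 0, 0, 0, 0, 0, 0, 0, 0, 0, 0, 0, 0, 0]}}

```text
t: 7.6
eef_pos: [0.4489, 0.3775, 0.3064]
tool_rot: [0.0, 0.22, 0.975, 0.0]
contact_force: [-0.2, -0.6, -0.6]
gripper_width: -0.001
```

Request:
{"method": "step_arm", "body": {"rows": [0, 0, 0, 0, 0, 0, 0, 0, 0, 0, 0, 0, 0, 0, 0, 0, 0, 0, 0, 0, 0, 0, 0, 0, 0, 0, 0, 0, 0, 0, 0, 0, 0, 0, 0, 0, 0, 0, 0, 0, 0, 0, 0, 0, 0, 0, 0, 0, 0, 0]}}

```text
t: 8.6
eef_pos: [0.4488, 0.3776, 0.3063]
tool_rot: [-0.0, 0.22, 0.975, 0.0]
contact_force: [-0.5, -0.5, -0.3]
gripper_width: 0.004
```

```bash
python3 - <<'E'
from h import *
o=bot.get_obs();print(o["t"],o["eef_pos"],o["contact_force"])
p,d=bot.read_camera("scene");r=bot.regions_of("scene","sample_hatch")
a=cv2.imread("pics/s2.png")[:,:,::-1];b=cv2.imread("pics/scene0.png")[:,:,::-1]
for n,x in(("s2",a),("start",b)):
    D=abs(x.astype(int)-p).max(2)[190:350,140:520]
    print(n,(D>40).sum())
m=r[0]["pixels"];ys,xs=np.where(m&(d>0));P=np.array([unproj("scene",d[y,x],(x,y)) for y,x in zip(ys,xs)])
print(r[0]["score"],np.percentile(P[:,2],[2,50,98]))
p2,_=bot.read_camera("top")
cv2.imwrite("pics/f.png",np.hstack([p[170:370,130:530],p2[100:300,160:560]])[:,:,::-1])
E
```

```text
8.6 [0.44882481 0.3776258  0.30625953] [-0.48619347 -0.53264263 -0.28815261]
s2 4417
start 5758Traceback (most recent call last):
  File "<stdin>", line 8, in <module>
  File "h.py", line 4, in unproj
    i=bot.camera_info(c);K=np.array(i["camera_matrix"]);R=cv2.Rodrigues(np.array(i["rvec"]))[0];t=np.array(i["tvec"]).ravel()
ValueError: time passes only in moves, steps and waits
```

```bash
python3 - <<'E'
from h import *
p,d=bot.read_camera("scene");p2,d2=bot.read_camera("top")
cv2.imwrite("pics/f2.png",np.hstack([p[170:370,130:530],p2[100:300,160:560]])[:,:,::-1])
for uv in((426,252),(424,240)):print(unproj("scene",d[uv[1],uv[0]],uv))
print(bot.get_obs()["t"])
E
```

```text
[0.60457015 0.21424398 0.17171482]
[0.58433292 0.2076674  0.18488813]
8.8
```

View pics/f2.png

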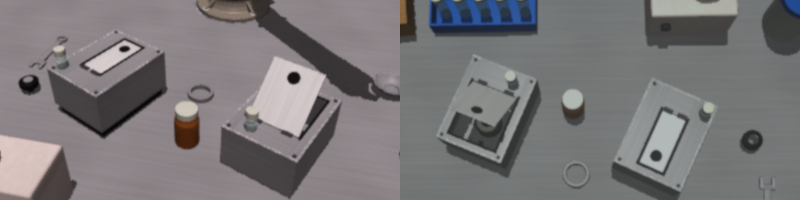

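The wide hatch has stayed up for over 2 s with the hand away: its spot is at (293,78) in the left panel, about 70–80 mm above where it was shut. The narrow hatch is shut, and the vials, flask and ring are where they stood.

```bash
python3 -c "
from station import bot
print(bot.hand_in())"
```

```text
the job is handed in; nothing more can be done
None
```

The sample box is open. I pressed the black spot on its wide hatch once with the closed fingertips until the force rose at the stop (7.5 N), then let go, and the hatch popped up by itself.

**Last checks:** I took the hand away and watched for a little over 2 s. In the scene and top pictures the hatch stayed up, with the spot about 70–80 mm above where it was shut. By eye, the narrow hatch was still shut and the vials, flask and ring stood where they were. The hand was clear of everything, with the force reading at noise level. I handed the job in shortly after t = 8.8 s.

**Checks that failed or disagreed:**
- **Hatch height:** the script meant to measure the hatch from its detected outline stopped on an error. I used depth readings near the spot instead.
- **Spot position:** the spot moved about 4 pixels between the first picture after release and the last. I took this as the hatch settling slightly higher.
- **Picture comparison:** comparing the last picture with the earlier ones pixel by pixel told me nothing. I think the arm's moving shadow swamped it, but I did not check that.

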